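# Strip the empty core from the tape stand

### The job

On one of the two tape stands the brown tape has run out and only the bare white core is left on the bar. Slide the orange stop collar off the free end of that bar and put it in the blue tray; only then slide the bare core off the bar and put it in the tray too, leaving both lying in the tray.

Things in the scene. Friction and masses are not known exactly. Their poses are not given: they have to be found in the camera images.
- collar_center (a point): Orange stop collar on the bare core's bar: block 38 x 38 mm, 20 mm thick along the bar, 24 mm round hole, brass screw head on top, about 35 g. Point: its centre, mid-hole. y axis: along the bar towards the post; z up. Hangs loose, slides freely, centre about 6 mm below the bar's axis. The other stand has an identical collar beside a thick brown roll: not wanted.
- core_center (a point): Bare white plastic tape core on that bar, between collar and post: round tube 36 mm outside, 26 mm bore, 30 mm long along the bar, about 20 g. Point: its centre, mid-bore. y axis: the tube's axis. Hangs loose, slides freely, centre about 7 mm below the bar's axis. 30 to 70 mm of bare bar lies between it and the collar.
- bar_tip (a point): Centre of the free end of the bare core's bar: plain steel, 12 mm diameter, level, axis 100 mm above the table, no head. y axis: along the bar towards the post; parts come off along -y. z up. Fixed grey stand: post 45 mm wide, 20 mm thick, 130 mm high, its middle 165 mm from this point; base plate 12 mm high. The other stand is alike with an brown roll 60 mm across.
- tray: Blue open tray, 180 mm along its x, 240 mm along its y, 32 mm high, walls and floor about 4 mm thick, fixed to the table. The origin is the centre of its underside, z up.
Things that resemble listed ones, but are neither listed nor needed, are in the scene too. Leave any green or turquoise look-alike of the part that bears core_center alone.

How it is judged:
On the way:
1. the orange collar is in the tray and let go while the bare core is still on its bar (x of collar_center in the frame of tray between -0.087 and 0.087 m and y of collar_center in the frame of tray between -0.117 and 0.117 m and z of collar_center in the frame of tray between 0 and 0.05 m and x of core_center in the frame of bar_tip between -0.02 and 0.02 m and z of core_center in the frame of bar_tip between -0.02 and 0.02 m and y of core_center in the frame of bar_tip between 0 and 0.16 m and contact force between the fingers and collar below 0.1 N), for 0.2 s.
At the end, for the whole second after the job is handed in: The collar and the bare core both lie at rest in the blue tray: their centres inside its walls and less than 50 mm above the tray's underside, moving slower than 30 mm/s (x of collar_center in the frame of tray between -0.087 and 0.087 m and y of collar_center in the frame of tray between -0.117 and 0.117 m and z of collar_center in the frame of tray between 0 and 0.05 m and x of core_center in the frame of tray between -0.087 and 0.087 m and y of core_center in the frame of tray between -0.117 and 0.117 m and z of core_center in the frame of tray between 0 and 0.05 m and linear speed of each of collar, core below 0.03 m/s); the robot touches nothing.
It also fails if it takes over 62 s, if anything falls off the work surface, if the arm or the gripper's body presses on something with over 40 N, if the wrist force passes 120 N, or if a joint passes its speed limit or range.

### The arm

A 6-joint arm with a two-finger parallel gripper is mounted at the origin on the work surface. World frame = base frame: x ahead of the robot, y to its left, z up, the work surface at z = 0. Lengths are in m, angles in rad, forces in N, time in s.
With the tool pointing down it reaches from about 0.325 to 1 m from the base axis. Payload 5.1 kg.
Tool frame: the origin (TCP) lies on the centre line of the jaws, within the pads' length; the fingertips stand 19 mm ahead of it and the grasp point (between the pads) is the TCP (manip.finger_overhang is the distance from the TCP to the fingertips, in m); z points along the fingers, y is the line along which they close (so a half turn about z gives the same grasp; the last joint's range is limited). The gripper opens to 85 mm and grips with 20 to 120 N. Pads are 22 mm wide; open, the fingers measure 114 mm over their backs; the gripper's body (76 mm by 85 mm) begins 54 mm behind the grasp point. The pads swing forward as they close: fully open they stand 13 mm farther back than shut.
Start: joints at [-1.372, 0.124, 1.65, -0, 1.367, -0.083], TCP at [0.181, -0.624, 0.212] pointing down, gripper open.
Joint ranges: [-2.61, 2.61], [-1.02, 2.33], [0.03, 2.71], [-1.35, 4.49], [0.32, 2.68], [-2.91, 2.91]. Speed limits (rad/s): [2.57, 2.57, 3.14, 3.14, 3.14, 3.14].

### API

Orientations are given as a unit quaternion [w, x, y, z].
In Python, from workcell import manip gives the robot as it stands.
- The arm moves only by the tool play_rows, never from a script. Its argument "targets" is a list of rows, each a list of 5 numbers: the opening, from 0 (shut) to 1 (fully open), then the shift along the world's x, y, z in m, then the turn about the world's z in degrees. A call has 1 to 12 rows; each row shifts and turns the commanded pose from where the row before left it; what a row does not reach is not made up. A row lasts 1/8 s, in which the tool goes at most 62.5 mm and 10.7 degrees, less where a joint would pass 70% of its speed; a pose out of reach is approached as far as the arm can. A call is refused whole if a number of a shift passes 0.0625 or a number of a turn 10.7, either way. A call with a gripper value outside its range is refused whole. The fingers move at their own pace and stop on an object; "newtons" is the grip in N (left out, the last holds). Time passes only in rows, so rows that do not move let the fingers close. It gives the time, the measured TCP pose, the force, the opening and the grip force at its end, in the units of the state.
- manip.read_state(): the state, without advancing time (a new reading comes with each control period).
- manip.snapshot(name): name is "side" or "top"; returns (picture, depth): 384x512x3 uint8, red, green, blue; 384x512 float32, m along the optical axis (not along the pixel's ray), 0 where there is no reading.
- manip.get_calibration(name): a dict with "K" (3x3 intrinsics, pixels), "position" and "rotation" of the camera in the world. Camera axes: x right, y down, z forward; pixel columns grow to the right and rows downward; lengths in m; the calibration is good to about 2 mm. A picture is of the moment at which its call begins. get_calibration takes no time and is no camera call.
- manip.finish_job(): hands the job in; it is judged then, once.
The state is a dict: "t": time; "joints": joint angles; "qvel": joint speeds; "joint_efforts": joint torques, N m; "tool_pos": TCP position; "tool_rot": TCP orientation; "force": force on the tool from outside, world axes, zero at the start; "torque": the same for the moment, N m; "finger_gap": finger opening in m; "grip_force": force on a finger pad.
Only numpy, scipy, OpenCV 4.12 (cv2) and the standard library are available. Lean on these libraries where they do the work, as an engineer would, in place of code of your own. Each camera call takes 0.05 s, during which the arm holds its last target. There are 200 camera calls.

## Working session

There is one attempt and no reset: what is moved stays moved. The work goes in short steps, Python scripts to look and compute and a tool call to move; the robot and the scene stay as the last step left them, time stands still between calls to the robot, and variables do not carry over. Pictures are saved under pics/ and viewed, at most 10 in all, crops included, and the job is handed in when it is done.

Besides the shell and the picture viewer there is one more tool, called after "Request:" by a JSON object that holds its "api" and its "payload", one argument or row to a line. play_rows: Moves the arm, as the interface text tells. Its arguments: {"type":"object","properties":{"targets":{"type":"array","items":{"type":"array","items":{"type":"number"}}},"newtons":{"type":"number"}},"required":["targets"]}

```bash
mkdir -p pics; cat > h.py <<'E'
import numpy as np, cv2
from workcell import manip
def snap(n):
    p,d=manip.snapshot(n); c=manip.get_calibration(n)
    K=np.array(c["K"]);R=np.array(c["rotation"]);t=np.array(c["position"])
    v,u=np.mgrid[:p.shape[0],:p.shape[1]]
    ray=np.stack([(u-K[0,2])/K[0,0],(v-K[1,2])/K[1,1],np.ones_like(u,float)],-1)
    W=(ray*d[...,None])@R.T+t
    return p,d,W,(ray@R.T),t
def save(n,p): cv2.imwrite('pics/'+n,cv2.cvtColor(p,cv2.COLOR_RGB2BGR))
E
python3 - <<'E'
from h import *
for n in("top","side"):
    p,d,W,r,t=snap(n); save(n+"0.png",p); np.savez(n+"0.npz",p=p,d=d,W=W,r=r,t=t)
    print(n,t,np.array(manip.get_calibration(n)["rotation"]).round(3).tolist(),(d>0).mean())
E
```

```text
Traceback (most recent call last):
  File "h.py", line 8, in snap
    W=(ray*d[...,None])@R.T+t
      ~~~~~~~~~~~~~~~~~^~~~
ValueError: matmul: Input operand 1 has a mismatch in its core dimension 0, with gufunc signature (n?,k),(k,m?)->(n?,m?) (size 4 is different from 3)
```

Rotation is a quaternion.

```bash
sed -i 's/R=np.array(c\["rotation"\])/R=Rot.from_quat(np.roll(c["rotation"],-1)).as_matrix()/; 1a from scipy.spatial.transform import Rotation as Rot' h.py
python3 - <<'E'
from h import *
for n in("top","side"):
    p,d,W,r,t=snap(n); save(n+"0.png",p); np.savez(n+"0.npz",p=p,d=d,W=W,r=r,t=t)
    print(n,t,r[192,256].round(3),(d>0).mean())
E
```

```text
top [3.03693254e-01 1.87154633e-04 1.39669052e+00] [ 0.208 -0.005 -0.978] 0.9959665934244791
side [0.25278282 0.61343492 0.75902621] [ 0.352 -0.639 -0.685] 0.9960123697916666
```

View pics/top0.png

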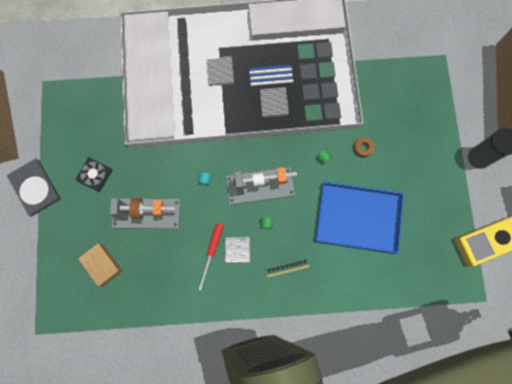

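View pics/side0.png

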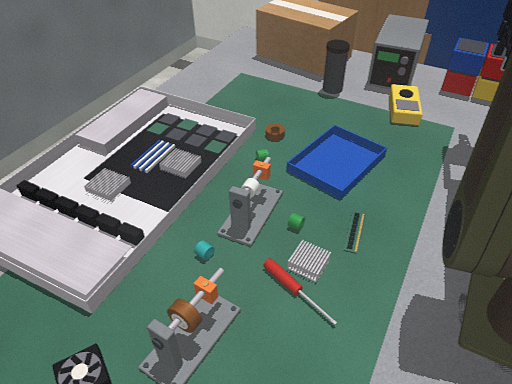

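The top view shows the wanted stand at about (260,185), with the white core at (258,180), the orange collar at (282,175) and the bar tip at (297,174). The tray is at (360,218). The side view has the same collar at (262,169) and the core at (251,186). The other stand carries the brown roll.

```bash
python3 - <<'E'
from h import *
T={}
def box(S,b):
    m=np.zeros(S['p'].shape[:2],bool); m[b[1]:b[3],b[0]:b[2]]=1; return m
rng={'orange':((3,150,150),(16,255,255)),'white':((0,0,165),(180,60,255)),'blue':((100,120,50),(130,255,255))}
boxes={'top':{'orange':(270,160,296,190),'white':(251,172,267,189),'blue':(305,175,415,260)},
 'side':{'orange':(248,155,275,182),'white':(240,175,262,198),'blue':(280,120,395,200)}}
C={}
for n in('top','side'):
    S=np.load(n+'0.npz'); hsv=cv2.cvtColor(S['p'],cv2.COLOR_RGB2HSV)
    for k in rng:
        m=(cv2.inRange(hsv,*map(np.array,rng[k]))>0)&box(S,boxes[n][k])
        W=S['W'][m]; c=np.argwhere(m).mean(0); 
        ci=tuple(c.round().astype(int)); ray=S['r'][ci]
        C[n,k]=(S['t'],ray)
        print(n,k,m.sum(),'px',c[::-1].round(1),'W med',np.median(W,0).round(4),'p2',np.percentile(W,2,axis=0).round(4),'p98',np.percentile(W,98,axis=0).round(4))
        if k=='blue':
            h=m&(S['W'][...,2]>.024); q=S['W'][h][:,:2].astype(np.float32); print(' rim rect',cv2.minAreaRect(q), 'z',np.percentile(S['W'][h][:,2],[50,95]))
    # bar+stand points
    Wt=S['W']; sel=(abs(Wt[...,2]-.1035)<.006)&(Wt[...,1]<.2)&(Wt[...,1]>-.1)&(abs(Wt[...,0]-C['top','orange'][0][0]-0)<.5)
    b=box(S,(220,150,300,200))if n=='top' else box(S,(225,150,275,215))
    g=sel&b
    np.set_printoptions(suppress=True,linewidth=150)
    P=Wt[g]; print('barpts',len(P)); 
    if len(P): print(P[np.argsort(P[:,1])][::max(1,len(P)//25)].round(4).tolist())
    hi=b&(Wt[...,2]>.118)&(Wt[...,2]<.14); print('post',Wt[hi].mean(0),Wt[hi].min(0),Wt[hi].max(0))
    bs=b&(abs(Wt[...,2]-.012)<.004)
    if n=='top': print('base',cv2.minAreaRect(Wt[bs][:,:2].astype(np.float32)))
for k in('orange','white'):
    (a,u),(b,v)=C['top',k],C['side',k]
    s=np.linalg.lstsq(np.stack([u,-v],1),b-a,rcond=None)[0]
    print(k,'tri',(a+s[0]*u).round(4),(b+s[1]*v).round(4))
E
```

```text
top orange 80 px [281.1 174.9] W med [ 0.6185 -0.0795  0.1141] p2 [ 0.6023 -0.0885  0.097 ] p98 [ 0.6396 -0.0715  0.1189]
top white 156 px [258.3 178.2] W med [ 0.6167 -0.0151  0.1077] p2 [ 0.6013 -0.0345  0.0105] p98 [0.6571 0.0028 0.1148]
top blue 5166 px [359.9 217.1] W med [ 0.4998 -0.3106  0.0055] p2 [ 0.4009 -0.4294 -0.0012] p98 [ 0.5978 -0.1861  0.0346]
 rim rect ((0.4789762496948242, -0.2106611430644989), (0.2594073414802551, 0.48314839601516724), 11.505714416503906) z [0.0317394 0.0376308]
barpts 205
[[0.6235, -0.1, 0.1048], [0.6247, -0.0946, 0.1014], [0.6414, -0.0785, 0.1093], [0.6194, -0.0684, 0.1068], [0.6198, -0.0628, 0.1067], [0.6172, -0.0569, 0.1073], [0.6174, -0.0512, 0.1078], [0.6152, -0.0454, 0.1068], [0.6186, -0.04, 0.1064], [0.6197, -0.0345, 0.1033], [0.6131, -0.0283, 0.1083], [0.6025, -0.0247, 0.1052], [0.6047, -0.0221, 0.1089], [0.6016, -0.019, 0.0982], [0.6017, -0.0162, 0.0987], [0.6337, -0.0127, 0.1003], [0.6009, -0.0105, 0.104], [0.6262, -0.0066, 0.1087], [0.6122, -0.0028, 0.1077], [0.6125, -0.0, 0.1073], [0.6133, 0.0056, 0.1054], [0.6139, 0.0112, 0.1046], [0
[... 1068 characters left out ...]
 -0.0419, 0.1064], [0.6282, -0.0304, 0.105], [0.6255, -0.0256, 0.1067], [0.6104, -0.0224, 0.1092], [0.5999, -0.0176, 0.0985], [0.5969, -0.012, 0.1013], [0.6002, -0.0084, 0.1028], [0.6084, -0.0043, 0.1089], [0.6261, -0.0026, 0.1027], [0.6223, -0.001, 0.1088], [0.6093, 0.0036, 0.1055], [0.5882, 0.037, 0.1025], [0.5881, 0.0465, 0.1015], [0.5922, 0.0478, 0.1069], [0.6249, 0.0497, 0.0998], [0.6029, 0.0513, 0.1082], [0.6118, 0.0538, 0.1063], [0.6087, 0.0548, 0.1054]]
post [0.60885759 0.04264548 0.12754188] [0.58751625 0.02711443 0.11815576] [0.63327904 0.05208698 0.13248936]
orange tri [ 0.621  -0.0797  0.1089] [ 0.6197 -0.0801  0.1086]
white tri [ 0.617  -0.0145  0.1084] [ 0.6122 -0.016   0.1073]
```

```bash
python3 - <<'E'
from h import *
s=manip.read_state(); R=Rot.from_quat(np.roll(s['tool_rot'],-1)).as_matrix(); print(R.round(3),s['tool_pos'],s['finger_gap'],s['force'])
S=np.load('top0.npz');hsv=cv2.cvtColor(S['p'],cv2.COLOR_RGB2HSV);W=S['W']
m=cv2.inRange(hsv,(100,120,50),(130,255,255)); m[:,:305]=0;m[:,415:]=0;m[:175]=0;m[260:]=0
c=max(cv2.findContours(m,0,2)[0],key=cv2.contourArea)[:,0]
r=S['r'][c[:,1],c[:,0]];P=S['t']+r*((.03-S['t'][2])/r[:,2])[:,None]
print('tray',cv2.minAreaRect(P[:,:2].astype(np.float32)))
# bar axis: max-z line through bare bar points, tip
b=np.zeros(m.shape,bool);b[160:195,262:302]=1
g=b&(abs(W[...,2]-.1045)<.004)&((W[...,1]<-.092)|((W[...,1]>-.066)&(W[...,1]<-.036)))
Q=W[g];k=np.polyfit(Q[:,1],Q[:,0],1);print('bar x=',k,'at -.08,-.0165:',np.polyval(k,[-.08,-.0165]),'tip y',Q[:,1].min(),'yaw',np.degrees(np.arctan(-k[0])),len(Q))
E
```

```text
[[ 0.961  0.278 -0.   ]
 [ 0.278 -0.961  0.002]
 [ 0.    -0.002 -1.   ]] [ 0.18065846 -0.62388431  0.2111415 ] 0.08584618967524486 [ 0.36171413 -0.10570043  0.01400749]
tray ((0.4987700581550598, -0.30543363094329834), (0.24465015530586243, 0.18431974947452545), 77.49152374267578)
bar x= [-0.07711077  0.61461688] at -.08,-.0165: [0.62078574 0.61588921] tip y -0.12297340966581913 yaw 4.40939580448299 75
```

Request:
{"api": "play_rows", "payload": {
  "targets": [
    [1,0.0367,0.0453,0,6.53],
    [1,0.0367,0.0453,0,6.53],
    [1,0.0367,0.0453,0,6.53],
    [1,0.0367,0.0453,0,6.53],
    [1,0.0367,0.0453,0,6.53],
    [1,0.0367,0.0453,0,6.53],
    [1,0.0367,0.0453,0,6.53],
    [1,0.0367,0.0453,0,6.53],
    [1,0.0367,0.0453,0,6.53],
    [1,0.0367,0.0453,0,6.53],
    [1,0.0367,0.0453,0,6.53],
    [1,0.0367,0.0453,0,6.57]
  ],
  "newtons": 30
}}

```text
t: 1.65
tool_pos: [0.622, -0.079, 0.2118]
tool_rot: [-0.0, 0.677, 0.736, -0.0]
force: [-0.3, -0.9, -0.3]
finger_gap: 0.0854
grip_force: 0.0
```

Request:
{"api": "play_rows", "payload": {
  "targets": [
    [1,0,0,0,0],
    [1,0,0,0,0]
  ]
}}

```text
t: 1.9
tool_pos: [0.6208, -0.0807, 0.2115]
tool_rot: [-0.0, 0.678, 0.735, -0.0]
force: [-0.3, 0.6, 0.2]
finger_gap: 0.0855
grip_force: 0.0
```

```bash
cat > st.py <<'E'
from h import *
s=manip.read_state(); R=Rot.from_quat(np.roll(s['tool_rot'],-1)).as_matrix()
print('t',s['t'],'pos',np.round(s['tool_pos'],4),'yaw of tool y',np.degrees(np.arctan2(R[1,1],R[0,1])).round(2),'F',np.round(s['force'],2),'gap',s['finger_gap'],s['grip_force'])
E
python3 st.py
```

```text
t 1.9 pos [ 0.6208 -0.0807  0.2115] yaw of tool y 4.56 F [-0.28  0.62  0.21] gap 0.0855066891309945 0.0
```

Request:
{"api": "play_rows", "payload": {
  "targets": [
    [1,0,0,-0.04,0],
    [1,0,0,-0.04,0],
    [1,0,0,-0.0345,0],
    [1,0,0,0,0],
    [0.3,0,0,0,0],
    [0.3,0,0,0,0],
    [0.3,0,0,0,0],
    [0.3,0,0,0,0],
    [0.3,0,0,0,0]
  ],
  "newtons": 30
}}

```text
t: 3.02
tool_pos: [0.6212, -0.0807, 0.0979]
tool_rot: [0.0, 0.678, 0.735, 0.0]
force: [0.4, 0.2, -0.0]
finger_gap: 0.0258
grip_force: 0.0
```

```bash
python3 - <<'E'
from h import *
a,_,_,_,_=snap("top"); b,_,W,_,_=snap("side")
A=cv2.resize(a[130:230,220:340],None,fx=3.3,fy=4,interpolation=2);B=cv2.resize(b[130:230,200:320],None,fx=3.3,fy=4,interpolation=2)
save("g1.png",np.hstack([A,B]))
E
```

```text
(no output)
```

View pics/g1.png

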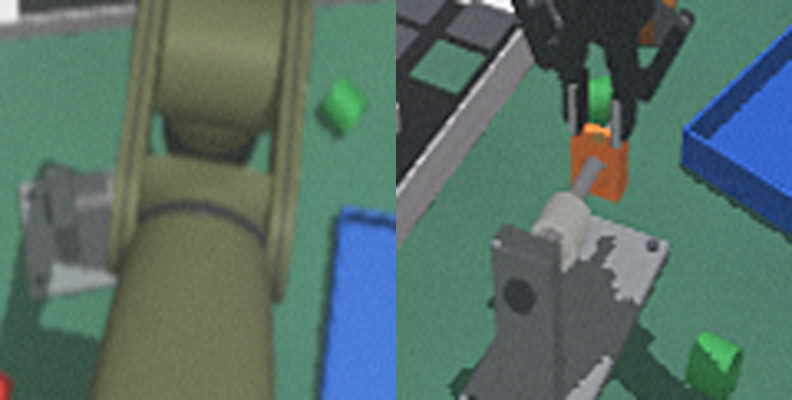

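The side view shows the fingers shut at around (262,163), just behind or above the collar top rather than astride it. I'll check this with depth.

```bash
python3 - <<'E'
from h import *
p,d,W,r,t=snap("side")
hsv=cv2.cvtColor(p,cv2.COLOR_RGB2HSV)
b=np.zeros(d.shape,bool);b[140:185,245:278]=1
o=b&(cv2.inRange(hsv,(3,150,120),(16,255,255))>0)
print('orange',o.sum(),np.median(W[o],0).round(4),np.percentile(W[o],[2,98],axis=0).round(4).tolist())
g=b&(hsv[...,1]<80)&(W[...,2]>.07)&(W[...,1]<-.04)
for v in range(150,170,2):
    u=np.where(g[v])[0]; print(v,[(int(x),*W[v,x].round(3).tolist()) for x in u][:14:2])
E
python3 st.py
```

```text
orange 181 [ 0.614  -0.0745  0.1052] [[0.5987, -0.0894, 0.0773], [0.6366, -0.0689, 0.1169]]
150 [(250, 0.642, -0.067, 0.158), (252, 0.638, -0.069, 0.159), (254, 0.635, -0.073, 0.157), (256, 0.631, -0.076, 0.156), (267, 0.6, -0.073, 0.169), (269, 0.595, -0.073, 0.171), (271, 0.593, -0.078, 0.168)]
152 [(251, 0.641, -0.07, 0.151), (253, 0.636, -0.07, 0.153), (255, 0.632, -0.073, 0.152), (266, 0.602, -0.071, 0.164), (268, 0.597, -0.072, 0.165), (270, 0.591, -0.069, 0.169), (272, 0.589, -0.076, 0.166)]
154 [(251, 0.642, -0.071, 0.143), (253, 0.635, -0.068, 0.149), (255, 0.632, -0.072, 0.147), (257, 0.632, -0.082, 0.14), (267, 0.597, -0.067, 0.163), (269, 0.594, -0.07, 0.162), (271, 0.592, -0.078, 0.157)]
156 [(251, 0.643, -0.073, 0.136), (253, 0.635, -0.069, 0.142), (255, 0.631, -0.072, 0.141), (257, 0.632, -0.083, 0.133), (266, 0.603, -0.073, 0.151), (268, 0.599, -0.076, 0.15), (270, 0.594, -0.077, 0.151)]
158 [(251, 0.642, -0.072, 0.131), (253, 0.636, -0.07, 0.135), (255, 0.631, -0.071, 0.136), (257, 0.631, -0.081, 0.129), (266, 0.603, -0.074, 0.144), (268, 0.599, -0.075, 0.145), (270, 0.593, -0.075, 0.147)]
160 [(252, 0.639, -0.071, 0.127), (254, 0.633, -0.069, 0.13), (257, 0.632, -0.083, 0.121), (266, 0.602, -0.072, 0.14), (268, 0.599, -0.076, 0.138), (270, 0.593, -0.075, 0.141)]
162 [(253, 0.636, -0.071, 0.122), (255, 0.63, -0.069, 0.125), (266, 0.603, -0.074, 0.132), (268, 0.6, -0.079, 0.13), (270, 0.593, -0.076, 0.134)]
164 [(265, 0.605, -0.072, 0.126), (267, 0.6, -0.072, 0.128), (270, 0.592, -0.073, 0.13)]
166 [(265, 0.605, -0.072, 0.12), (267, 0.599, -0.071, 0.123)]
168 [(270, 0.601, -0.092, 0.101)]
t 3.175 pos [ 0.6211 -0.0807  0.0976] yaw of tool y 4.55 F [ 0.86  0.66 -0.34] gap 0.025658652726232148 0.0
```

```bash
python3 - <<'E'
from h import *
print(manip.finger_overhang,[x for x in dir(manip) if x[0]!='_'])
for x in dir(manip):
    if x[0]!='_' and not callable(getattr(manip,x)): print(x,getattr(manip,x))
s=manip.read_state(); print(s)
p,d,W,r,t=snap("side")
for v in range(158,184,2): print(v,[(p[v,u].tolist(),W[v,u].round(3).tolist()) for u in(254,262,267)])
E
```

```text
0.019 ['Unreachable', 'finger_overhang', 'finish_job', 'get_calibration', 'read_state', 'snapshot']
finger_overhang 0.019
{'t': 3.175, 'joints': array([-2.14880450e-01,  1.67570555e-01,  1.80178091e+00,  2.92433732e-05,
        1.17243375e+00, -2.94271490e-01]), 'qvel': array([ 0.0001022 ,  0.0010423 ,  0.00325567,  0.00055705, -0.00088771,
        0.0004734 ]), 'joint_efforts': array([ 5.38100285e-04, -4.17832339e+01, -3.39474034e+01, -2.72440720e-04,
        3.61422917e-04,  4.22669541e-05]), 'tool_pos': array([ 0.62107013, -0.08067869,  0.09755016]), 'tool_rot': array([-8.98546243e-05,  6.78492312e-01,  7.34607496e-01, -3.71200606e-05]), 'force': array([ 0.85799547,  0.66386542, -0.33524953]), 'torque': array([-0.05054101, -0.02740173, -0.0218834 ]), 'grip_force': 0.0, 'finger_gap': 0.025658652726232148}
158 [([83, 87, 89], [0.633, -0.07, 0.135]), ([52, 106, 65], [0.682, -0.204, 0.023]), ([105, 107, 109], [0.599, -0.071, 0.148])]
160 [([82, 83, 89], [0.634, -0.07, 0.129]), ([26, 93, 53], [0.683, -0.206, 0.014]), ([108, 111, 115], [0.6, -0.073, 0.14])]
162 [([76, 84, 90], [0.633, -
[... 680 characters left out ...]
, -0.089, 0.082]), ([147, 83, 52], [0.601, -0.076, 0.1])]
174 [([151, 93, 77], [0.635, -0.072, 0.083]), ([156, 82, 48], [0.618, -0.081, 0.083]), ([146, 82, 49], [0.601, -0.076, 0.093])]
176 [([120, 116, 124], [0.619, -0.043, 0.105]), ([145, 81, 49], [0.614, -0.074, 0.083]), ([147, 84, 52], [0.6, -0.073, 0.09])]
178 [([123, 119, 126], [0.615, -0.035, 0.107]), ([166, 81, 43], [0.613, -0.073, 0.078]), ([150, 78, 46], [0.6, -0.074, 0.083])]
180 [([161, 163, 158], [0.61, -0.027, 0.109]), ([80, 130, 112], [0.648, -0.139, 0.005]), ([108, 111, 86], [0.6, -0.074, 0.076])]
182 [([161, 163, 155], [0.607, -0.022, 0.108]), ([81, 128, 110], [0.647, -0.137, -0.0]), ([80, 129, 109], [0.634, -0.141, 0.003])]
```

Depth puts the real fingertips at z≈0.12, just above the collar top. That is about 40 mm higher than the reported TCP implies, while the lateral position agrees. I'll open, go lower and check again.

Request:
{"api": "play_rows", "payload": {
  "targets": [
    [1,0,0,0,0],
    [1,0,0,0,0],
    [1,0,0,0,0],
    [1,0,0,0,0],
    [1,0,0,-0.01,0],
    [1,0,0,-0.01,0],
    [1,0,0,-0.01,0],
    [1,0,0,-0.005,0],
    [1,0,0,0,0]
  ]
}}

```text
t: 4.35
tool_pos: [0.6207, -0.0807, 0.0618]
tool_rot: [-0.001, 0.679, 0.735, -0.0]
force: [-0.3, 0.2, 0.5]
finger_gap: 0.0853
grip_force: 0.0
```

```bash
python3 - <<'E'
from h import *
p,d,W,r,t=snap("side"); save("g2.png",cv2.resize(p[90:210,190:340],None,fx=4,fy=4,interpolation=2))
E
python3 st.py
```

```text
t 4.4 pos [ 0.6211 -0.0808  0.0624] yaw of tool y 4.55 F [-0.21 -0.26  0.02] gap 0.08548858771883872 0.0
```

View pics/g2.png

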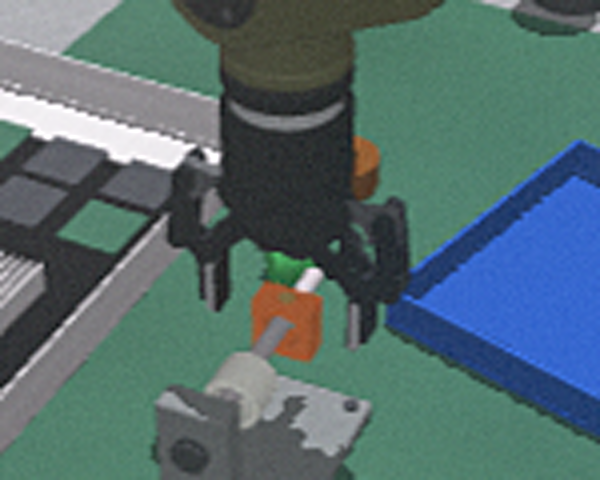

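The open fingers now stand either side of the collar, with the tips at (212,305) and (358,340) in the crop, about mid-height of the block. I'll go down 5 mm more and close.

Request:
{"api": "play_rows", "payload": {
  "targets": [
    [1,0,0,-0.005,0],
    [0.2,0,0,0,0],
    [0.2,0,0,0,0],
    [0.2,0,0,0,0],
    [0.2,0,0,0,0],
    [0.2,0,0,0,0],
    [0.2,0,0,0,0]
  ],
  "newtons": 30
}}

```text
t: 5.28
tool_pos: [0.6213, -0.0808, 0.0579]
tool_rot: [0.0, 0.679, 0.735, 0.0]
force: [0.1, 0.3, 1.3]
finger_gap: 0.0376
grip_force: 33.9
```

Request:
{"api": "play_rows", "payload": {
  "targets": [
    [0.2,0,0,0.003,0],
    [0.2,0,0,0.003,0],
    [0.2,0,0,0,0],
    [0.2,0.0008,-0.01,0,0],
    [0.2,0.0008,-0.01,0,0]
  ]
}}

```text
t: 5.9
tool_pos: [0.6227, -0.1015, 0.0635]
tool_rot: [-0.0, 0.678, 0.735, -0.0]
force: [-0.2, -0.4, -0.6]
finger_gap: 0.0379
grip_force: 33.8
```

Request:
{"api": "play_rows", "payload": {
  "targets": [
    [0.2,0.0012,-0.015,0,0],
    [0.2,0.0012,-0.015,0,0],
    [0.2,0.0012,-0.015,0,0],
    [0.2,0.0012,-0.015,0,0],
    [0.2,0,-0.01,0,0],
    [0.2,0,0,0,0]
  ]
}}

```text
t: 6.65
tool_pos: [0.6275, -0.1715, 0.0636]
tool_rot: [-0.0, 0.679, 0.734, 0.0]
force: [-0.2, 0.2, -1.0]
finger_gap: 0.0379
grip_force: 33.8
```

```bash
python3 - <<'E'
from h import *
p,d,W,r,t=snap("side"); save("g3.png",cv2.resize(p[90:210,210:360],None,fx=4,fy=4,interpolation=2))
E
python3 st.py
```

```text
t 6.7 pos [ 0.6274 -0.171   0.0635] yaw of tool y 4.51 F [ 0.01 -0.8  -0.31] gap 0.03744934789728297 33.81465196609497
```

View pics/g3.png

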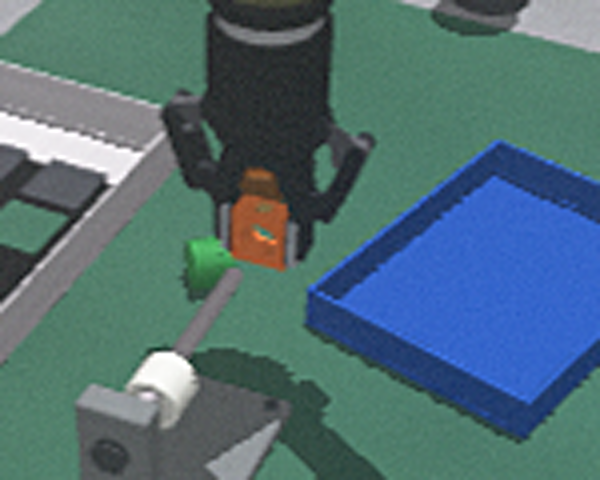

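The collar is off the bar and held between the pads, at (260,230) in the crop. The core is still on the bar at (160,385). Now to the tray.

Request:
{"api": "play_rows", "payload": {
  "targets": [
    [0.2,0,-0.01,0.03,0],
    [0.2,-0.0255,-0.035,0,0],
    [0.2,-0.0255,-0.035,0,0],
    [0.2,-0.0255,-0.035,0,0],
    [0.2,-0.0255,-0.035,0,0],
    [0.2,-0.0255,-0.035,0,0],
    [0.2,0,0,-0.03,0],
    [0.2,0,0,-0.03,0],
    [0.2,0,0,-0.02,0],
    [0.2,0,0,-0.01,0],
    [0.2,0,0,-0.006,0],
    [0.2,0,0,0,0]
  ]
}}

```text
t: 8.2
tool_pos: [0.5004, -0.3559, -0.002]
tool_rot: [0.0, 0.678, 0.735, 0.0]
force: [0.5, 0.4, 0.1]
finger_gap: 0.0375
grip_force: 33.8
```

```bash
cat > look.py <<'E'
from h import *
import sys
p,d,W,r,t=snap("side"); hsv=cv2.cvtColor(p,cv2.COLOR_RGB2HSV)
if sys.argv[1]=='c': lo,hi=(3,130,90),(16,255,255)
else: lo,hi=(0,0,130),(180,45,255)
m=(cv2.inRange(hsv,lo,hi)>0)&(abs(W[...,0]-.5)<.085)&(abs(W[...,1]+.305)<.115)&(W[...,2]<.1)
print(m.sum(),np.median(W[m],0).round(4),np.percentile(W[m],[2,98],axis=0).round(4).tolist())
if len(sys.argv)>2: save(sys.argv[2],cv2.resize(p[100:220,230:410],None,fx=4,fy=4,interpolation=2))
E
python3 look.py c g4.png; python3 st.py
```

```text
164 [ 0.5002 -0.3491  0.0403] [[0.4807, -0.3646, 0.0164], [0.5163, -0.3445, 0.0552]]
t 8.25 pos [ 0.5006 -0.3561 -0.0016] yaw of tool y 4.56 F [ 0.87  0.2  -0.59] gap 0.037565543277920804 33.77989053726196
```

View pics/g4.png

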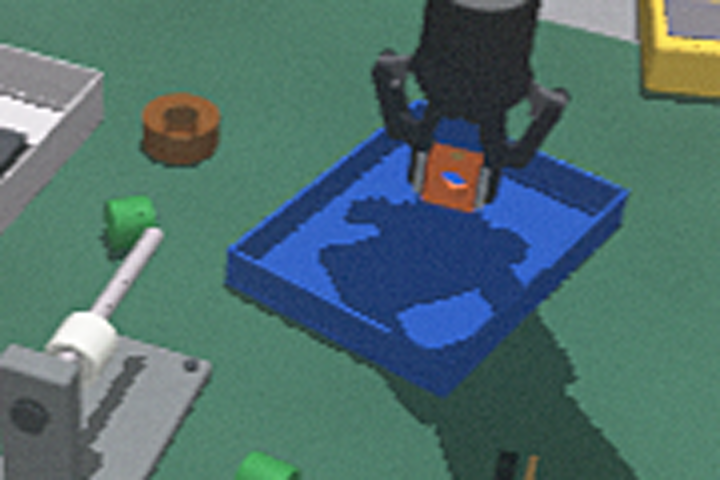

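The collar is over the tray with its underside about 10 mm above the floor. I'll lower 8 mm and release.

Request:
{"api": "play_rows", "payload": {
  "targets": [
    [0.2,0,0,-0.004,0],
    [0.2,0,0,-0.004,0],
    [0.2,0,0,0,0],
    [0.6,0,0,0,0],
    [0.9,0,0,0,0],
    [1,0,0,0,0],
    [1,0,0,0,0],
    [1,0,0,0.04,0],
    [1,0,0,0.06,0],
    [1,0,0,0.06,0],
    [1,0,0,0,0]
  ]
}}

```text
t: 9.62
tool_pos: [0.5033, -0.3585, 0.1575]
tool_rot: [0.007, 0.678, 0.735, 0.0]
force: [0.0, 0.6, 1.1]
finger_gap: 0.0854
grip_force: 0.0
```

```bash
python3 look.py c; python3 st.py; python3 - <<'E'
from h import *
for n,b in(("top",(245,165,275,195)),("side",(235,170,268,200))):
    p,d,W,r,t=snap(n);hsv=cv2.cvtColor(p,cv2.COLOR_RGB2HSV)
    B=np.zeros(d.shape,bool);B[b[1]:b[3],b[0]:b[2]]=1
    m=B&(cv2.inRange(hsv,(0,0,150),(180,60,255))>0)&(W[...,2]>.085)&(W[...,2]<.12)
    print(n,m.sum(),np.median(W[m],0).round(4),np.percentile(W[m],[3,97],axis=0).round(4).tolist())
E
```

```text
172 [ 0.4981 -0.3496  0.0294] [[0.4787, -0.367, 0.0042], [0.5151, -0.345, 0.0444]]
t 9.675 pos [ 0.5017 -0.3571  0.1536] yaw of tool y 4.55 F [-0.77  0.61  0.02] gap 0.08526367867695386 0.0
top 203 [ 0.6161 -0.0155  0.1067] [[0.6011, -0.0569, 0.0987], [0.6316, 0.0195, 0.1135]]
side 200 [ 0.6122 -0.0169  0.1067] [[0.5978, -0.0642, 0.0954], [0.6269, 0.0009, 0.1118]]
```

The collar stands in the tray, released. The core is unmoved on the bar at about (0.615,-0.016).

Request:
{"api": "play_rows", "payload": {
  "targets": [
    [1,0.0166,0.0486,0,0],
    [1,0.0166,0.0486,0,0],
    [1,0.0166,0.0486,0,0],
    [1,0.0166,0.0486,0,0],
    [1,0.0166,0.0486,0,0],
    [1,0.0166,0.0486,0,0],
    [1,0.0166,0.0486,0,0],
    [1,0,0,0,0],
    [1,0,0,-0.03,0],
    [1,0,0,-0.03,0],
    [1,0,0,-0.025,0],
    [1,0,0,0,0]
  ]
}}

```text
t: 11.28
tool_pos: [0.6126, -0.0162, 0.06]
tool_rot: [-0.003, 0.679, 0.734, -0.003]
force: [0.3, 0.5, 0.4]
finger_gap: 0.0854
grip_force: 0.0
```

```bash
python3 - <<'E'
from h import *
p,d,W,r,t=snap("side"); save("g5.png",cv2.resize(p[110:230,190:340],None,fx=4,fy=4,interpolation=2))
E
python3 st.py
```

```text
t 11.325 pos [ 0.6143 -0.0163  0.0623] yaw of tool y 4.49 F [-0.39 -0.43  0.37] gap 0.08544549481587344 0.0
```

View pics/g5.png

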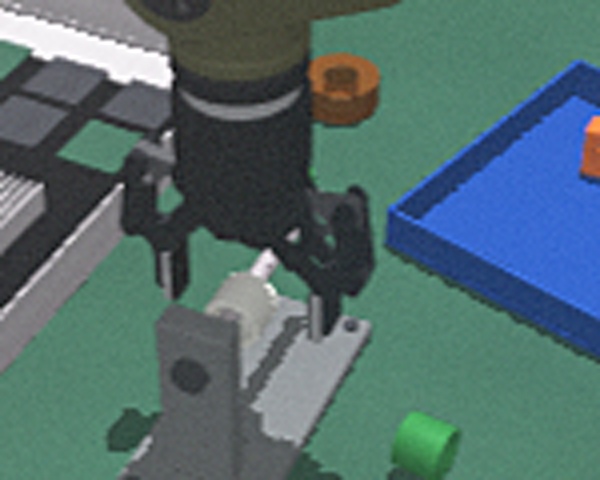

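The open fingers straddle the core, with tips at (175,290) and (320,330) in the crop. I'll go 6 mm lower and close.

Request:
{"api": "play_rows", "payload": {
  "targets": [
    [1,0.001,0,-0.006,0],
    [1,0,0,0,0],
    [0.2,0,0,0,0],
    [0.2,0,0,0,0],
    [0.2,0,0,0,0],
    [0.2,0,0,0,0],
    [0.2,0,0,0,0],
    [0.2,0,0,0,0]
  ],
  "newtons": 25
}}

```text
t: 12.32
tool_pos: [0.6174, -0.0155, 0.059]
tool_rot: [0.0, 0.678, 0.735, 0.0]
force: [-1.1, 0.4, 2.8]
finger_gap: 0.0341
grip_force: 28.8
```

The gap of 34 mm, under the 36 mm diameter, and the upward force mean the pads are gripping above the core's equator. I'll re-grip lower.

Request:
{"api": "play_rows", "payload": {
  "targets": [
    [1,0,0,0,0],
    [1,0,0,0,0],
    [1,0,0,0,0],
    [1,0,0,-0.008,0],
    [1,0,0,-0.007,0],
    [1,0,0,0,0],
    [0.2,0,0,0,0],
    [0.2,0,0,0,0],
    [0.2,0,0,0,0],
    [0.2,0,0,0,0],
    [0.2,0,0,0,0],
    [0.2,0,0,0,0]
  ],
  "newtons": 25
}}

```text
t: 13.82
tool_pos: [0.6175, -0.0156, 0.044]
tool_rot: [0.0, 0.678, 0.735, 0.0]
force: [-0.1, -0.2, 1.4]
finger_gap: 0.0342
grip_force: 30.0
```

```bash
python3 - <<'E'
from h import *
p,d,W,r,t=snap("side"); save("g6.png",cv2.resize(p[110:230,190:340],None,fx=4,fy=4,interpolation=2))
E
python3 st.py
```

```text
t 13.875 pos [ 0.6175 -0.0155  0.044 ] yaw of tool y 4.55 F [-0.18  0.38  2.46] gap 0.034805560939590356 29.99140169005841
```

View pics/g6.png

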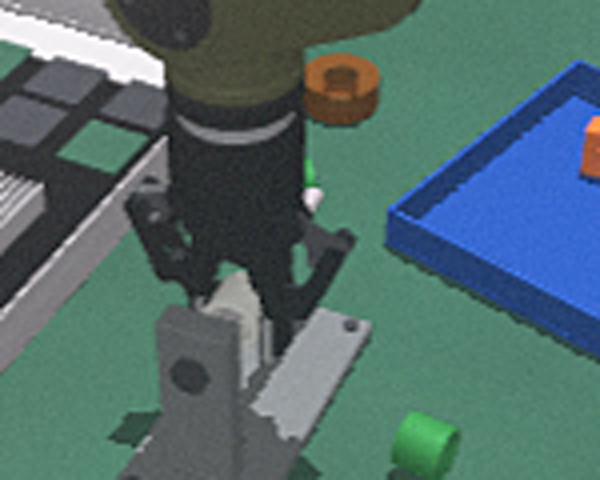

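The pads now span the core's full side, so the 34 mm reading is just how this grip reads. I'll raise 6 mm to centre the bore and slide off.

Request:
{"api": "play_rows", "payload": {
  "targets": [
    [0.2,0,0,0.004,0],
    [0.2,0,0,0.003,0],
    [0.2,0,0,0,0],
    [0.2,0.0008,-0.01,0,0],
    [0.2,0.0008,-0.01,0,0],
    [0.2,0.0008,-0.01,0,0]
  ]
}}

```text
t: 14.62
tool_pos: [0.6196, -0.0465, 0.0505]
tool_rot: [-0.0, 0.679, 0.734, -0.0]
force: [-0.1, -0.4, -0.6]
finger_gap: 0.0344
grip_force: 29.8
```

Request:
{"api": "play_rows", "payload": {
  "targets": [
    [0.2,0.0012,-0.015,0,0],
    [0.2,0.0012,-0.015,0,0],
    [0.2,0.0012,-0.015,0,0],
    [0.2,0.0012,-0.015,0,0],
    [0.2,0.0012,-0.015,0,0],
    [0.2,0.0012,-0.015,0,0],
    [0.2,0.0012,-0.015,0,0],
    [0.2,0.0012,-0.015,0,0],
    [0.2,0,0,0,0]
  ]
}}

```text
t: 15.75
tool_pos: [0.6293, -0.1667, 0.0507]
tool_rot: [0.0, 0.679, 0.734, 0.0]
force: [-0.4, 0.5, -1.0]
finger_gap: 0.0343
grip_force: 29.8
```

```bash
python3 - <<'E'
from h import *
p,d,W,r,t=snap("side"); save("g7.png",cv2.resize(p[90:210,210:360],None,fx=4,fy=4,interpolation=2))
E
python3 st.py
```

```text
t 15.8 pos [ 0.6292 -0.166   0.0506] yaw of tool y 4.49 F [ 0.41  0.76 -0.5 ] gap 0.03448776817937314 29.839808269171044
```

View pics/g7.png

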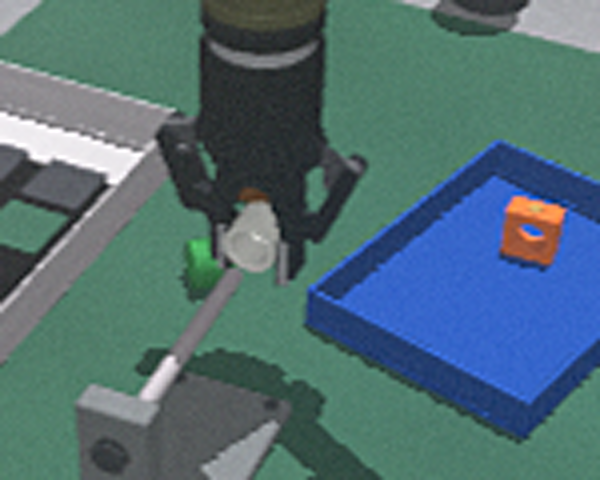

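The core is off the bar and held at (252,240) in the crop. The collar is standing in the tray at (532,230). I'll move the core over the tray.

Request:
{"api": "play_rows", "payload": {
  "targets": [
    [0.2,0,-0.02,0.015,0],
    [0.2,0,-0.01,0.015,0],
    [0.2,-0.043,-0.017,0,0],
    [0.2,-0.043,-0.017,0,0],
    [0.2,-0.043,-0.017,0,0],
    [0.2,0,0,-0.03,0],
    [0.2,0,0,-0.03,0],
    [0.2,0,0,-0.02,0],
    [0.2,0,0,-0.011,0],
    [0.2,0,0,0,0],
    [0.2,0,0,0,0]
  ]
}}

```text
t: 17.18
tool_pos: [0.5012, -0.247, -0.0093]
tool_rot: [0.001, 0.678, 0.735, 0.0]
force: [0.8, 0.2, -0.6]
finger_gap: 0.0342
grip_force: 29.8
```

```bash
python3 look.py w; python3 st.py
```

```text
172 [ 0.4992 -0.2405  0.0472] [[0.4819, -0.2582, 0.0247], [0.5134, -0.2296, 0.0593]]
t 17.225 pos [ 0.5012 -0.247  -0.0092] yaw of tool y 4.56 F [ 0.69 -0.65 -0.47] gap 0.03463047994278631 29.832913217833266
```

Request:
{"api": "play_rows", "payload": {
  "targets": [
    [0.2,0,0,-0.003,0],
    [0.2,0,0,-0.002,0],
    [0.2,0,0,0,0],
    [0.5,0,0,0,0],
    [0.6,0,0,0,0],
    [0.6,0,0,0,0],
    [0.6,0,0,0,0],
    [0.8,0,0,0,0],
    [1,0,0,0,0],
    [1,0,0,0,0]
  ]
}}

```text
t: 18.48
tool_pos: [0.5002, -0.2466, -0.0154]
tool_rot: [0.0, 0.679, 0.735, 0.0]
force: [0.3, 0.1, -1.0]
finger_gap: 0.0854
grip_force: 0.0
```

Request:
{"api": "play_rows", "payload": {
  "targets": [
    [1,0,0,0.03,0],
    [1,0,0,0.05,0],
    [1,0,0,0.05,0],
    [1,0,0,0.03,0],
    [1,0,0,0,0],
    [1,0,0,0,0],
    [1,0,0,0,0],
    [1,0,0,0,0]
  ]
}}

```text
t: 19.48
tool_pos: [0.4995, -0.2461, 0.1429]
tool_rot: [-0.001, 0.679, 0.735, -0.0]
force: [0.2, 0.5, 0.5]
finger_gap: 0.0857
grip_force: 0.0
```

```bash
python3 look.py w; python3 look.py c g8.png; python3 look.py w; python3 st.py
```

```text
183 [ 0.4979 -0.2407  0.0297] [[0.4804, -0.2599, 0.0062], [0.5132, -0.2302, 0.041]]
170 [ 0.4975 -0.3494  0.0291] [[0.479, -0.3644, 0.0048], [0.515, -0.3448, 0.0445]]
183 [ 0.4974 -0.2411  0.029 ] [[0.4808, -0.2613, 0.0064], [0.5131, -0.2298, 0.0406]]
t 19.625 pos [ 0.5    -0.2464  0.1439] yaw of tool y 4.55 F [ 0.07  0.15 -0.51] gap 0.08547963720215865 0.0
```

View pics/g8.png

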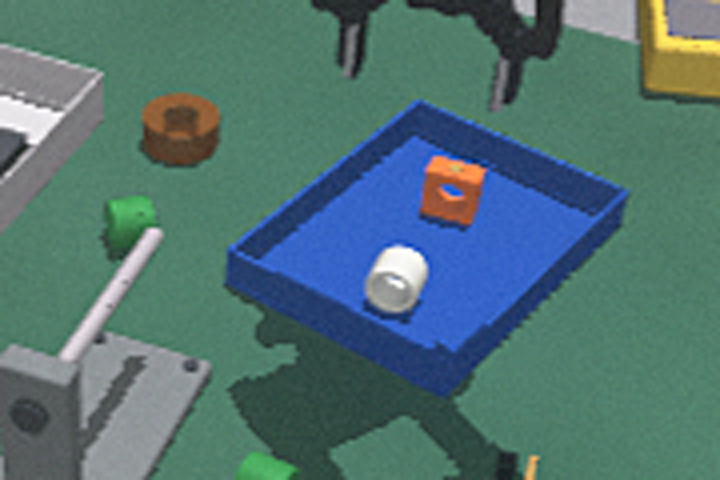

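The collar at (455,190) and the core at (397,280) both rest in the tray, and the gripper is clear.

```bash
python3 -c "
from workcell import manip
print(manip.finish_job())"
```

```text
the job is handed in; nothing more can be done
None
```

I put the orange collar in the blue tray first, then the bare core; both were lying still there with the gripper clear when I handed the job in at about 20 s (`finish_job()` returned no verdict).

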